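# Unbolt the test fixture's carriage and push it out for unloading

### The job

The test is finished: hold the fixture's spring catch down with one fingertip while the other fingertip slides the bolt back towards you by its thumb tab, all the way, and let the catch spring up again so that it locks the bolt open. Then push the carriage by its right-hand end, out from under the probe head to your left until it is against its stop, with the white module still lying in its nest. Only press and push, do not lift the module, leave everything else where it stands, and finish clear of everything.

Things in the scene. Friction and masses are not known exactly. Their poses are not given: they have to be found in the camera images.
- fixture: Test fixture, fixed: aluminium plate, x -150..270, y -155..165, 12 mm thick. Origin on the bench below the bolt's line at the carriage's front edge; x away from you along the bolt, y left along the carriage's travel, z up. Offsets below: its frame, mm. Probe head overhangs x > 110, y -95..-15, from 92 mm up to 240 mm; where x < 90 only the jar (64) tops 54 mm.
- bolt (a joint): Sliding steel bolt, m: 0 = shot (nose in the carriage's keeper), 0.028 = fully drawn towards you (-x), at its stop. Flat bar along x, 20 mm wide, top at 28 mm height, friction about 1.5 N. It moves only while the catch's tooth is out of its notch; a second notch takes the tooth when fully drawn.
- bolt_tab (a point): Centre of the far (+x) face of the bolt's thumb tab (near end of the bar turned up): 5 mm thick (x), 26 mm wide (y), from 28 to 54 mm height; this point at 41 mm height, x = -94.5, y = 0 when shot. Push this face in -x. Between it and the catch's tooth arm, which crosses over the bar at x = -55..-47 up to 39 mm high (47 when pressed), 39 mm are free for a fingertip.
- catch (a joint): Spring catch, rad: 0 = up (tooth in a notch of the bolt), 0.32 = pad fully down. A rocker on a pin along x at y = 22, height 36 mm: pressing the pad lifts the tooth. The bolt is free above 0.21 rad (pad centre 4.5 mm down; stop 6.5 mm down). At the pad's centre 2 N starts it, 6.5 N is fully down. Springs up when let go with the tooth over a notch.
- catch_pad (a point): Centre of the top of the catch's ribbed thumb pad, 70 mm long (x), 30 mm wide (y), at 44 mm height when up, x = -96, y = 42: beside the bolt on its left and parallel to it, long enough for a fingertip to stay on it throughout the bolt's travel.
- carriage (a joint): Carriage on rails, m: 0 = test position under the head, 0.12 = unloading position at the left (+y), against its stop. Blocked while the bolt is shot. Friction about 2 N, damped; it stays where it is left.
- carriage_end (a point): Point on the carriage's right-hand (-y) end face, 20 mm behind its front edge, at 38 mm height. The carriage is a brown bakelite block 200 (x) x 150 (y) mm from 26 to 50 mm height, on steel rails (tops at 22 mm, at x = 50 and 150); end face at y = -130 in the test position. Push it in +y. Nothing stands to its right over x = -40..160.
- nest (a point): Centre of the floor of the carriage's pocket (103 x 63 mm, 10 mm deep, floor at 40 mm height); moves with the carriage.
- module_center (a point): Centre of the white module lying loose in the pocket, 100 x 60 x 30 mm, 0.22 kg; starts about 15 mm above nest.
- roll: Paper label roll, 60 mm outside diameter, 24 mm high, loose on the fixture plate to the right of the bolt. Origin under its centre. Leave it.
- jar: White jar, 36 mm diameter, 52 mm high, loose on the fixture plate to the left of the catch. Origin under its centre. Leave it.
- driver: Screwdriver, black handle, about 200 mm long, lying on the bench. Leave it.
- spare_center (a point): Centre of a second white module 100 x 60 x 30 mm on the bench. Leave it.
- meter: Multimeter 160 x 80 x 40 mm lying on the bench. Origin under its centre. Leave it.
- solvent: Clear bottle, 60 mm diameter, 150 mm high, on the bench. Origin under its centre. Leave it.
- cup: Open steel cup, 64 mm across, 70 mm high, on the bench. Origin under its centre. Leave it.
There are look-alikes about, which are no part of the job. What is shaped like the part that bears module_center but blue or green is not meant.

How it is judged:
By the outcome, as a careful person would: the job done as asked, in the order asked, and still so for the second after the job is handed in, with the robot touching nothing.
It also fails if it takes over 64 s, if anything falls off the work surface, if the arm or the gripper's body presses on something with over 40 N, if the wrist force passes 120 N, or if a joint passes its speed limit or range.

### The arm

A 6-joint arm with a two-finger parallel gripper is mounted at the origin on the work surface. World frame = base frame: x ahead of the robot, y to its left, z up, the work surface at z = 0. Lengths are in mm, angles in rad, forces in N, time in s.
With the tool pointing down it reaches from about 250 to 725 mm from the base axis. Payload 4 kg.
Tool frame: the origin (TCP) lies at the very end of the fingers, on their centre line; the grasp point (between the pads) lies 19 mm behind it; z points along the fingers, y is the direction in which the jaws open and shut (so a half turn about z gives the same grasp; the last joint's range is limited). The gripper opens to 85 mm and grips with 20 to 120 N. Pads are 22 mm wide; open, the fingers measure 114 mm over their backs; the gripper's body (76 mm by 85 mm) begins 54 mm behind the grasp point. The pads swing forward as they close: fully open they stand 13 mm farther back than shut.
Start: joints at [1.127, 0.241, 0.005, 1.335, 0, 1.571], TCP at [214.685, 451.564, 231.306] pointing down, gripper open.
Joint ranges: [-2.72, 2.72], [-1.05, 1.87], [-1.09, 1.28], [-1.99, 2.15], [-1.42, 1.44], [-3.14, 3.14]. Speed limits (rad/s): [2.79, 2.79, 3.14, 3.14, 3.14, 3.14].

### API

Orientations are given as a unit quaternion [x, y, z, w].
In Python, from station import get_state, read_camera, camera_info, hand_in gives the robot as it stands.
- The arm moves only by the shell command python3 -m inch 'ROWS'. ROWS is JSON, a list of rows, each an object with "linear": the shift along the tool's x, y, z in units of 40 mm (1.0 is 40 mm), a list of three; "rot": the turn, a rotation vector about the tool's x, y, z in rad, a list of three; "gripper": the finger opening in mm, from 0 to 85.4. A call has 1 to 8 rows; each row shifts and turns the pose as measured when the row begins, along the tool's axes as they then stand; what a row does not reach is not made up. A row lasts 1/12 s, in which the tool goes at most 41.7 mm and 7.16 degrees, less where a joint would pass 70% of its speed; a pose out of reach is approached as far as the arm can. A call is refused whole if a number of a shift passes 1 or a number of a turn 0.125, either way. A call with a gripper value outside its range is refused whole. The fingers move at their own pace and stop on an object; the grip force is fixed at half the most. Time passes only in rows, so rows that do not move let the fingers close. It gives the time, the measured TCP pose, the force and the opening at its end, in the units of the state.
- get_state(): the state, without advancing time (a new reading comes with each control period).
- read_camera(name): name is "scene" or "top" or "wrist"; returns the picture (400x640x3 uint8, blue, green, red); there is no depth.
- camera_info(name): a dict with "fx", "fy", "cx", "cy" (pixels), "D" ([k1, k2, p1, p2, k3] as OpenCV has them; the pictures are not rectified), "R" (3x3) and "t" (3): a world point X has camera coordinates R X + t; the wrist camera has in their place "hand_eye" (4x4, takes a point from camera to tool coordinates, whose origin is the TCP and whose axes are the flange's). Camera axes: x right, y down, z forward; pixel columns grow to the right and rows downward; lengths in mm; the calibration is good to about 2 mm. A picture is of the moment at which its call begins: read the wrist's pose just before it. camera_info takes no time and is no camera call.
- hand_in(): hands the job in, once; it reports no verdict.
The state is a dict: "clock": time; "joints": joint angles; "joint_vel": joint speeds; "joint_efforts": joint torques, N m; "eef_pos": TCP position; "orientation": TCP orientation; "wrist_force": force on the tool from outside, world axes, zero at the start; "ft_torque": the same for the moment, N m; "finger_gap": finger opening in mm.
Only numpy, scipy, OpenCV 4.12 (cv2) and the standard library are available. Lean on these libraries where they do the work, as an engineer would, in place of code of your own. Each camera call takes 0.05 s, during which the arm holds its last target. There are 200 camera calls.

## Working session

There is one attempt and no reset: what is moved stays moved. The work goes in short steps, Python scripts to look and compute and a shell command to move; the robot and the scene stay as the last step left them, time stands still between calls to the robot, and variables do not carry over. Pictures are saved under pics/ and viewed, about 8 in all and at most 12, crops included, and the job is handed in when it is done.

```bash
mkdir -p pics
python3 - <<'E'
from station import *
import cv2,json
s=get_state(); print({k:s[k] for k in("clock","eef_pos","orientation","finger_gap","wrist_force")})
for n in("scene","top"):
    cv2.imwrite(f"pics/{n}0.png",read_camera(n)); i=camera_info(n); print(n,i)
print(camera_info("wrist"))
E
```

```text
{'clock': 0.0, 'eef_pos': array([214.41559402, 451.02905663, 230.42405036]), 'orientation': array([ 2.20068817e-01,  9.75483836e-01, -9.76288323e-04, -2.20174483e-04]), 'finger_gap': 85.45427727604512, 'wrist_force': array([-0.54203729,  0.69177772, -0.52024395])}
scene {'fx': 478.68859955448784, 'fy': 478.68859955448784, 'cx': 318.48868364202804, 'cy': 195.31462855394483, 'D': array([-0.1313659,  0.       ,  0.       ,  0.       ,  0.       ]), 'R': array([[-0.62320269,  0.78202554, -0.0073798 ],
       [ 0.63710968,  0.50220025, -0.58471033],
       [-0.45355228, -0.36909479, -0.81120858]]), 't': array([ 372.25179176, -329.06522563, 1496.64144888])}
top {'fx': 410.8367796282542, 'fy': 410.8367796282542, 'cx': 320.4625638917495, 'cy': 195.89417543707884, 'D': array([0.03729926, 0.        , 0.        , 0.        , 0.        ]), 'R': array([[-2.71744681e-02, -9.99630170e-01, -1.03476005e-03],
       [-9.97798495e-01,  2.71872905e-02, -6.04897821e-02],
       [ 6.04955435e-02, -6.11295634e-04, -9.98168280e-01]]), 't': array([   2.73932732,  565.22916396, 1345.75817496])}
{'fx': 290.03761227789903, 'fy': 290.03761227789903, 'cx': 321.337653410334, 'cy': 197.61342743056684, 'D': array([-0.0364622,  0.       ,  0.       ,  0.       ,  0.       ]), 'hand_eye': array([[-4.39143594e-04, -9.52209524e-01, -3.05445296e-01,
         7.90263176e+01],
       [ 9.99999597e-01, -1.78902153e-04, -8.79997455e-04,
        -1.14291037e+00],
       [ 7.83297137e-04, -3.05445559e-01,  9.52209219e-01,
        -1.43184087e+02],
       [ 0.00000000e+00,  0.00000000e+00,  0.00000000e+00,
         1.00000000e+00]])}
```

View pics/top0.png

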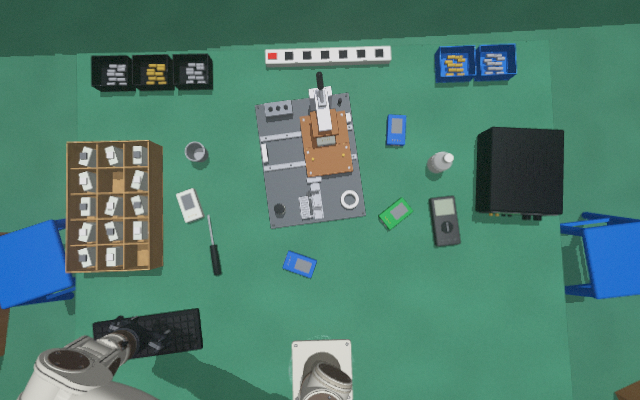

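View pics/scene0.png

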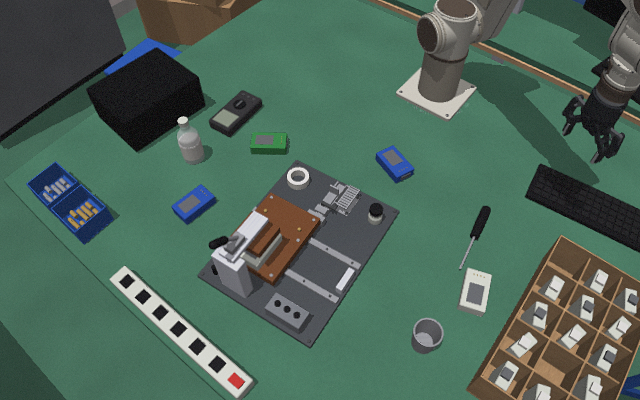

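The top view shows the grey plate with near corners at about (271,228) and (366,213) and far-left corner at (256,103). The catch and bolt are at about (310,200), the roll at (349,200), and the jar at (279,210). The scene view shows the same layout. I'll get a rough fixture pose first, then bring the wrist camera over it.

```bash
cat > h.py <<'E'
import numpy as np, cv2
from station import *
from scipy.spatial.transform import Rotation as Ro
def cam(n, s=None):
    i=camera_info(n); K=np.array([[i["fx"],0,i["cx"]],[0,i["fy"],i["cy"]],[0,0,1]])
    if n=="wrist":
        s=s or get_state(); T=np.eye(4); T[:3,:3]=Ro.from_quat(s["orientation"]).as_matrix(); T[:3,3]=s["eef_pos"]
        C=np.linalg.inv(T@np.array(i["hand_eye"])); R,t=C[:3,:3],C[:3,3]
    else: R,t=np.array(i["R"]),np.array(i["t"])
    return K,np.array(i["D"]),R,t
def cast(c,px,z):
    K,D,R,t=c; u=cv2.undistortPoints(np.float64(px).reshape(-1,1,2),K,D)[:,0]
    d=np.c_[u,np.ones(len(u))]@R; o=-R.T@t
    return o+d*((np.broadcast_to(z,len(u))-o[2])/d[:,2])[:,None]
def proj(c,X):
    K,D,R,t=c; return cv2.projectPoints(np.float64(X),cv2.Rodrigues(R)[0],t,K,D)[0][:,0]
def fit(fp,wp):  # planar rigid: w = o + R(yaw) f
    fp,wp=np.float64(fp),np.float64(wp); a=fp-fp.mean(0); b=wp-wp.mean(0)
    yaw=np.arctan2((a[:,0]*b[:,1]-a[:,1]*b[:,0]).sum(),(a*b).sum()); c,s=np.cos(yaw),np.sin(yaw)
    R=np.array([[c,-s],[s,c]]); o=wp.mean(0)-R@fp.mean(0); return o,yaw,wp-(o+fp@R.T)
E
python3 - <<'E'
from h import *
c=cam("top"); im=cv2.imread("pics/top0.png")
w=cast(c,[(271,228),(366,213),(256,103)],12)[:,:2]
f=[(-150,165),(-150,-155),(270,165)]
o,y,r=fit(f,w); print(w,o,y,r)
R=np.array([[np.cos(y),-np.sin(y)],[np.sin(y),np.cos(y)]])
print("target pad/bolt", o+R@[-75,21])
s=get_state(); print(Ro.from_quat(s["orientation"]).as_matrix().round(3))
E
```

```text
[[ 463.37737008  154.00978376]
 [ 504.4251908  -162.19207559]
 [ 884.54833619  195.80733727]] [633.63196686   5.61250297] 0.10715975453339165 [[-3.4674748   0.38695702]
 [ 3.35481551  2.34954111]
 [ 0.1126593  -2.73649813]]
target pad/bolt [556.816125    18.47043588]
[[-0.903  0.429 -0.001]
 [ 0.429  0.903 -0.002]
 [ 0.    -0.002 -1.   ]]
```

```bash
python3 -m inch '[{"linear":[0,0,0],"rot":[0,0,-0.11],"gripper":85},{"linear":[0,0,0],"rot":[0,0,-0.11],"gripper":85},{"linear":[0,0,0],"rot":[0,0,-0.11],"gripper":85},{"linear":[0,0,0],"rot":[0,0,-0.11],"gripper":85},{"linear":[0,0,0],"rot":[0,0,-0.11],"gripper":85}]'
python3 -m inch '[{"linear":[-0.43,-0.74,0],"rot":[0,0,0],"gripper":85},{"linear":[-0.43,-0.74,0],"rot":[0,0,0],"gripper":85},{"linear":[-0.43,-0.74,0],"rot":[0,0,0],"gripper":85},{"linear":[-0.43,-0.74,0],"rot":[0,0,0],"gripper":85},{"linear":[-0.43,-0.74,0],"rot":[0,0,0],"gripper":85},{"linear":[-0.43,-0.74,0],"rot":[0,0,0],"gripper":85},{"linear":[-0.43,-0.74,0],"rot":[0,0,0],"gripper":85},{"linear":[-0.43,-0.74,0],"rot":[0,0,0],"gripper":85}]'
python3 - <<'E'
from h import *
s=get_state(); R=Ro.from_quat(s["orientation"]).as_matrix(); print(s["eef_pos"],R.round(3)); print("need tool mm",R.T@(np.array([540,10,230])-s["eef_pos"]))
E
```

```text
clock: 0.52
eef_pos: [213.6, 449.3, 227.7]
orientation: [-0.065, 0.998, -0.004, -0.002]
wrist_force: [-0.4, 0.2, -1.0]
finger_gap: 84.9
clock: 1.18
eef_pos: [383.3, 229.4, 224.1]
orientation: [-0.076, 0.997, -0.005, -0.005]
wrist_force: [0.6, -0.2, 0.1]
finger_gap: 84.9
[383.30293452 229.39424276 224.12238386] [[-0.988 -0.151 -0.01 ]
 [-0.151  0.988 -0.011]
 [ 0.011 -0.009 -1.   ]]
need tool mm [-121.73550039 -240.5788108    -4.96529948]
```

```bash
python3 -m inch '[{"linear":[-0.39,-0.77,-0.03],"rot":[0,0,0.01],"gripper":40},{"linear":[-0.39,-0.77,-0.03],"rot":[0,0,0.01],"gripper":40},{"linear":[-0.39,-0.77,-0.03],"rot":[0,0,0.01],"gripper":40},{"linear":[-0.39,-0.77,-0.03],"rot":[0,0,0.01],"gripper":40},{"linear":[-0.39,-0.77,-0.03],"rot":[0,0,0.01],"gripper":40},{"linear":[-0.39,-0.77,-0.03],"rot":[0,0,0.01],"gripper":40},{"linear":[-0.39,-0.77,-0.03],"rot":[0,0,0.01],"gripper":40},{"linear":[-0.2,-0.4,-0.03],"rot":[0,0,0],"gripper":40}]'
python3 -m inch '[{"linear":[0,0,0],"rot":[0,0,0],"gripper":40},{"linear":[0,0,0],"rot":[0,0,0],"gripper":40}]'
python3 - <<'E'
from h import *
s=get_state(); im=read_camera("wrist"); np.save("s1.npy",np.r_[s["eef_pos"],s["orientation"]]); cv2.imwrite("pics/w1.png",im)
R=Ro.from_quat(s["orientation"]).as_matrix(); print(s["eef_pos"],R.round(3),s["joint_vel"].round(3))
E
```

```text
clock: 1.85
eef_pos: [531.3, -1.9, 231.1]
orientation: [-0.037, 0.999, -0.006, -0.008]
wrist_force: [0.9, 0.1, 0.4]
finger_gap: 39.8
clock: 2.02
eef_pos: [532.7, -6.2, 229.6]
orientation: [-0.034, 0.999, -0.006, -0.009]
wrist_force: [-0.8, 0.4, -0.7]
finger_gap: 40.1
[532.6755188   -6.18302434 229.6331471 ] [[-0.998 -0.068 -0.017]
 [-0.067  0.998 -0.013]
 [ 0.018 -0.012 -1.   ]] [-0.033  0.021  0.012 -0.004 -0.008 -0.007]
```

View pics/w1.png

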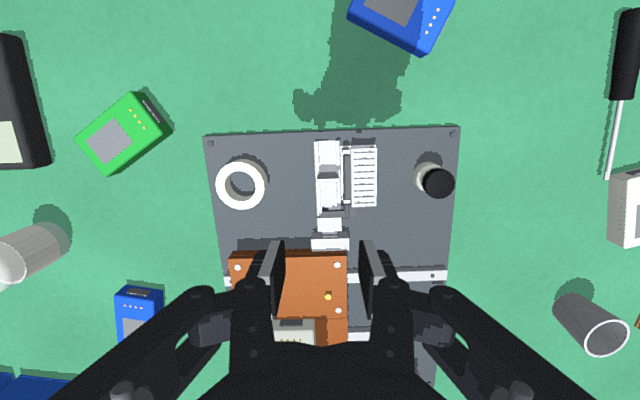

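The wrist view has the near side at the top. Plate near corners are at about (204,135) and (459,126), the bolt bar and tab at about (328,175), the catch pad at about (364,175), the roll at (241,184), and the jar at (437,180). I'll zoom in for exact features.

Run:
```python
from h import *
im=cv2.imread("pics/w1.png")[120:270,290:450]
cv2.imwrite("pics/w1z.png",cv2.resize(im,None,fx=4,fy=4,interpolation=cv2.INTER_CUBIC))
```

```text
(no output)
```

View pics/w1z.png

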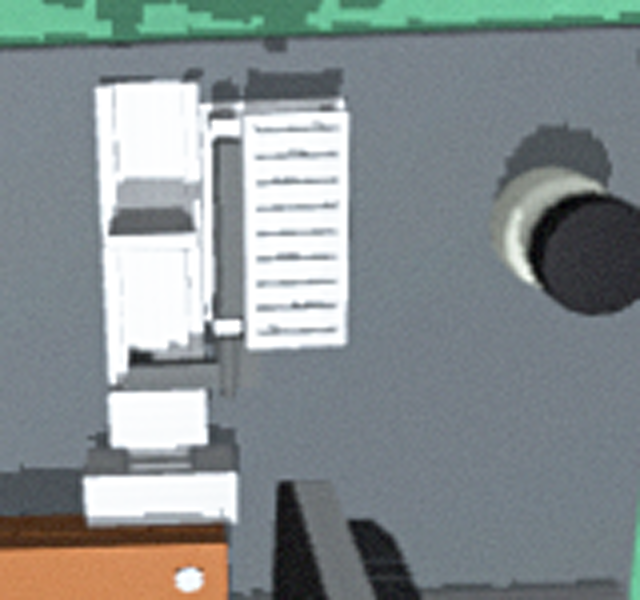

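```bash
cat >> h.py <<'E'
def state_from(a): return dict(eef_pos=a[:3],orientation=a[3:])
E
python3 - <<'E'
from h import *
c=cam("wrist",state_from(np.load("s1.npy")))
q=np.array([(243,112),(350,110),(346,346),(247,350)])/4+[290,120]
f=[(-131,27),(-131,57),(-61,57),(-61,27)]
w=cast(c,q,44)[:,:2]; print("pad",w,*fit(f,w))
w2=cast(c,[(204.5,135),(459.5,126)],12)[:,:2]; f2=[(-150,-155),(-150,165)]; print("plate",w2,*fit(f2,w2))
# tab top edge far (+x,54): crop (110,236),(194,233)
w3=cast(c,np.array([(108,236),(196,233)])/4+[290,120],54)[:,:2];f3=[(-94.5,-13),(-94.5,13)]; print("tab",w3,*fit(f3,w3))
F=f+f2+f3; W=np.r_[w,w2,w3]; o,y,r=fit(F,W); print("all",o,y,r)
# carriage corner in pic (front, left): (0,20,50)
print(cast(c,np.array([(228,543)])/4+[290,120],50))
# top camera check: reproject plate corners
R=np.array([[np.cos(y),-np.sin(y)],[np.sin(y),np.cos(y)]])
P=[np.r_[o+R@p,12] for p in[(-150,165),(-150,-155),(270,165)]]; print(proj(cam("top"),P))
E
```

```text
pad [[494.32096128  21.45969965]
 [491.62747732  51.55640936]
 [561.53142501  58.91097617]
 [564.89856177  29.45258868]] [628.05241346   8.90550376] 0.1076801104567411 [[-0.58844377 -0.21057249]
 [-0.05776355  0.05989432]
 [ 0.25161737 -0.10858861]
 [ 0.39458996  0.25926679]]
plate [[ 494.15625311 -157.50861195]
 [ 461.84273651  154.34349849]] [627.71599998   8.90400982] 0.10324961079049612 [[-0.33384331  3.22186358]
 [ 0.33384331 -3.22186358]]
tab [[530.53620623 -14.23286386]
 [527.92374705  10.50907706]] [623.20755602   8.06103833] 0.10519849498758858 [[-0.0588298   0.55716215]
 [ 0.0588298  -0.55716215]]
all [626.65194329   8.0289451 ] 0.09965811566362658 [[ 0.70534458 -0.40166418]
 [ 0.99665766 -0.15610163]
 [ 1.24792864  0.23393877]
 [ 1.63026837  0.62669843]
 [ 1.33859427  3.6173551 ]
 [ 0.8629127  -2.94277081]
 [-3.37803556  0.0757988 ]
 [-3.40367065 -1.05325448]]
[[626.3286998   29.05274438  50.        ]]
[[270.02367512 228.75381624]
 [365.79845469 216.50917368]
 [255.06241091 104.68257995]]
```

```bash
cat >> h.py <<'E'
O=np.array([628,8.7]); YAW=.105; RF=Ro.from_euler("z",YAW).as_matrix()
RT=RF@np.diag([-1,1,-1.])
def need(f):
    s=get_state(); R=Ro.from_quat(s["orientation"]).as_matrix()
    cur=RF.T@(s["eef_pos"]-np.r_[O,0]); w=np.r_[O,0]+RF@np.float64(f)
    print("t",round(s["clock"],2),"fix",cur.round(1),"F fix",(RF.T@s["wrist_force"]).round(1),"gap",round(s["finger_gap"],1))
    print("need units",(R.T@(w-s["eef_pos"])/40).round(3),"rot",Ro.from_matrix(R.T@RT).as_rotvec().round(3))
E
python3 -c "
from h import *
need([-75,22,90])"
```

```text
t 2.07 fix [-96.5  -4.5 229.6] F fix [ 0.1 -0.3 -0.2] gap 40.0
need units [-0.578  0.725  3.47 ] rot [-0.012 -0.019 -0.037]
```

```bash
python3 -m inch '[{"linear":[-0.1,0.12,0.5],"rot":[-0.003,-0.005,-0.009],"gripper":38},{"linear":[-0.1,0.12,0.6],"rot":[-0.003,-0.005,-0.009],"gripper":38},{"linear":[-0.1,0.12,0.7],"rot":[-0.003,-0.005,-0.009],"gripper":38},{"linear":[-0.1,0.12,0.7],"rot":[-0.003,-0.005,-0.009],"gripper":38},{"linear":[-0.1,0.12,0.5],"rot":[0,0,0],"gripper":38},{"linear":[-0.1,0.12,0.3],"rot":[0,0,0],"gripper":38},{"linear":[0,0,0],"rot":[0,0,0],"gripper":38},{"linear":[0,0,0],"rot":[0,0,0],"gripper":38}]'
python3 -c "
from h import *
need([-75,22,65])"
```

```text
clock: 2.73
eef_pos: [548.0, 35.8, 93.7]
orientation: [-0.06, 0.998, 0.001, 0.001]
wrist_force: [0.4, 0.4, 0.3]
finger_gap: 38.0
t 2.73 fix [-76.7  35.4  93.7] F fix [0.5 0.4 0.3] gap 38.0
need units [-0.035 -0.337  0.716] rot [0.003 0.002 0.015]
```

```bash
python3 -m inch '[{"linear":[-0.02,-0.17,0.2],"rot":[0,0,0.007],"gripper":38},{"linear":[-0.01,-0.12,0.2],"rot":[0,0,0.007],"gripper":38},{"linear":[0,0,0.1],"rot":[0,0,0],"gripper":38},{"linear":[0,0,0],"rot":[0,0,0],"gripper":38},{"linear":[0,0,0],"rot":[0,0,0],"gripper":38}]'
python3 - <<'E'
from h import *
need([-75,22,65])
cv2.imwrite("pics/w2.png",read_camera("wrist"))
E
```

```text
clock: 3.15
eef_pos: [551.8, 24.4, 75.5]
orientation: [-0.054, 0.999, 0.001, 0.003]
wrist_force: [0.7, 0.3, 0.2]
finger_gap: 37.9
t 3.15 fix [-74.1  23.6  75.5] F fix [0.8 0.2 0.2] gap 37.9
need units [ 0.023 -0.04   0.262] rot [0.002 0.007 0.002]
```

View pics/w2.png

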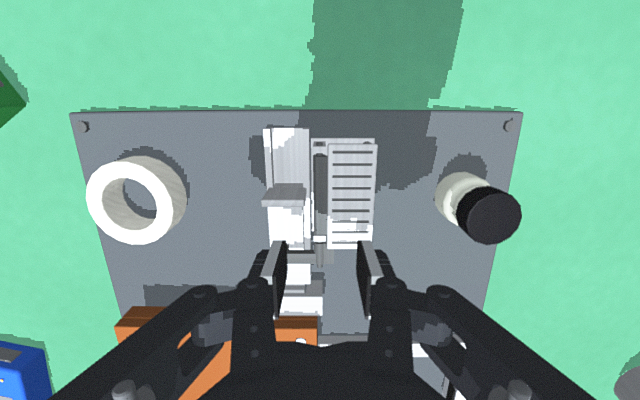

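The fingertips at about (275,243) and (370,243) straddle the rocker pin. The left one lines up with the bar between tab and tooth arm, and the right one is over the far half of the pad. I'll correct slightly and descend.

```bash
python3 -m inch '[{"linear":[0.02,-0.03,0.2],"rot":[0,0,0],"gripper":38},{"linear":[0,0,0.15],"rot":[0,0,0],"gripper":38},{"linear":[0,0,0.1],"rot":[0,0,0],"gripper":38},{"linear":[0,0,0],"rot":[0,0,0],"gripper":38}]'
python3 -c "
from h import *
need([-75,22,50])"
python3 -m inch '[{"linear":[0,0,0.04],"rot":[0,0,0],"gripper":38},{"linear":[0,0,0.04],"rot":[0,0,0],"gripper":38},{"linear":[0,0,0],"rot":[0,0,0],"gripper":38}]'
python3 -c "
from h import *
need([-75,22,45])"
```

```text
clock: 3.53
eef_pos: [552.3, 22.5, 57.2]
orientation: [-0.053, 0.999, 0.001, 0.005]
wrist_force: [-0.3, -0.2, -0.2]
finger_gap: 37.9
t 3.53 fix [-73.9  21.6  57.2] F fix [-0.3 -0.2 -0.2] gap 37.9
need units [0.03  0.008 0.179] rot [0.002 0.01  0.001]
clock: 3.78
eef_pos: [551.9, 22.6, 53.0]
orientation: [-0.053, 0.999, 0.001, 0.004]
wrist_force: [-0.2, -0.2, -0.5]
finger_gap: 37.7
t 3.78 fix [-74.2  21.8  53. ] F fix [-0.2 -0.2 -0.5] gap 37.7
need units [0.021 0.006 0.2  ] rot [0.002 0.009 0.001]
```

```bash
for i in 1; do python3 -m inch '[{"linear":[0.01,0,0.06],"rot":[0,0.004,0],"gripper":38},{"linear":[0.01,0,0.06],"rot":[0,0.004,0],"gripper":38},{"linear":[0,0,0.06],"rot":[0,0,0],"gripper":38},{"linear":[0,0,0],"rot":[0,0,0],"gripper":38}]'; done
python3 -c "
from h import *
need([-75,22,45])"
python3 -m inch '[{"linear":[0,0,0.05],"rot":[0,0,0],"gripper":38},{"linear":[0,0,0.03],"rot":[0,0,0],"gripper":38},{"linear":[0,0,0],"rot":[0,0,0],"gripper":38}]'
python3 -c "
from h import *
need([-75,22,40])"
```

```text
clock: 4.12
eef_pos: [551.4, 22.7, 45.4]
orientation: [-0.053, 0.999, 0.001, 0.0]
wrist_force: [-0.4, -0.5, -0.4]
finger_gap: 37.9
t 4.12 fix [-74.7  21.9  45.4] F fix [-0.5 -0.4 -0.4] gap 37.9
need units [0.008 0.002 0.011] rot [0.002 0.001 0.001]
clock: 4.37
eef_pos: [551.6, 22.9, 42.2]
orientation: [-0.053, 0.999, 0.001, 0.0]
wrist_force: [-0.7, 0.5, 2.7]
finger_gap: 37.8
t 4.37 fix [-74.5  22.2  42.2] F fix [-0.7  0.6  2.7] gap 37.8
need units [ 0.013 -0.004  0.055] rot [0.003 0.001 0.002]
```

```bash
python3 -m inch '[{"linear":[0,0,0.05],"rot":[0,0,0],"gripper":38},{"linear":[0,0,0.05],"rot":[0,0,0],"gripper":38},{"linear":[0,0,0],"rot":[0,0,0],"gripper":38}]'
python3 -m inch '[{"linear":[0,0,0.04],"rot":[0,0,0],"gripper":38},{"linear":[0,0,0],"rot":[0,0,0],"gripper":38}]'
python3 - <<'E'
from h import *
need([-75,22,37])
im=read_camera("wrist")[100:300,220:420]
cv2.imwrite("pics/w3.png",cv2.resize(im,None,fx=3,fy=3,interpolation=cv2.INTER_CUBIC))
E
```

```text
clock: 4.62
eef_pos: [551.7, 23.8, 39.1]
orientation: [-0.054, 0.999, 0.002, 0.001]
wrist_force: [-1.2, 0.6, 4.8]
finger_gap: 38.0
clock: 4.78
eef_pos: [551.7, 24.0, 38.1]
orientation: [-0.054, 0.999, 0.002, 0.001]
wrist_force: [-1.0, 0.0, 3.9]
finger_gap: 37.8
t 4.78 fix [-74.3  23.3  38.1] F fix [-1.   0.1  3.9] gap 37.8
need units [ 0.017 -0.031  0.026] rot [0.005 0.002 0.003]
```

View pics/w3.png

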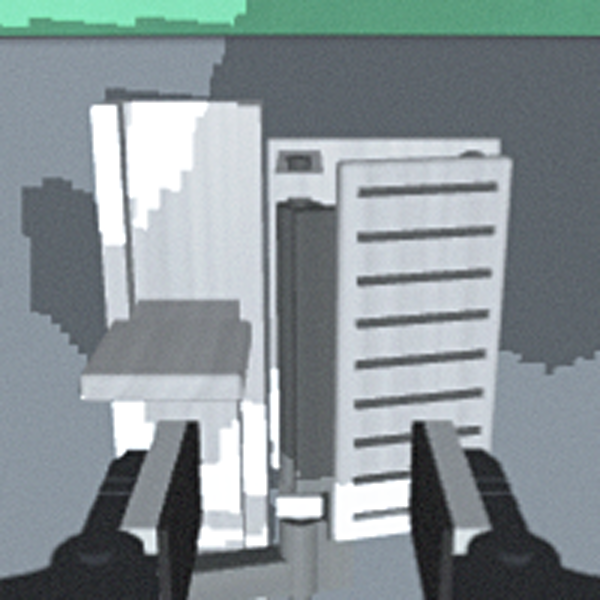

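The left fingertip stands behind the tab (tab's far edge at row 400, fingertip edge at row 425). The right fingertip is on the ribbed pad, which has tilted down. I'll press a bit further, then draw the bolt.

```bash
python3 -m inch '[{"linear":[0,0,0.05],"rot":[0,0,0],"gripper":38},{"linear":[0,0,0.03],"rot":[0,0,0],"gripper":38},{"linear":[0,0,0.02],"rot":[0,0,0],"gripper":38}]'
python3 -c "
from h import *
need([-75,22,37])"
```

```text
clock: 5.08
eef_pos: [551.7, 24.3, 35.7]
orientation: [-0.054, 0.999, 0.003, 0.001]
wrist_force: [-3.6, 0.1, 10.8]
finger_gap: 38.3
t 5.08 fix [-74.2  23.6  35.7] F fix [-3.6  0.5 10.8] gap 38.3
need units [ 0.019 -0.039 -0.034] rot [0.006 0.003 0.003]
```

```bash
python3 -m inch '[{"linear":[0.1,0,0.015],"rot":[0,0,0],"gripper":38},{"linear":[0.1,0,0.015],"rot":[0,0,0],"gripper":38},{"linear":[0.1,0,0.015],"rot":[0,0,0],"gripper":38},{"linear":[0.1,0,0.015],"rot":[0,0,0],"gripper":38}]'
python3 -c "
from h import *
need([-112,22,36])"
```

```text
clock: 5.42
eef_pos: [548.4, 23.7, 38.8]
orientation: [-0.054, 0.998, 0.004, 0.015]
wrist_force: [3.2, 1.5, 4.7]
finger_gap: 38.1
t 5.42 fix [-77.6  23.3  38.8] F fix [3.3 1.2 4.7] gap 38.1
need units [ 0.861 -0.031  0.043] rot [0.005 0.03  0.002]
```

```bash
python3 -m inch '[{"linear":[0.03,0,0.06],"rot":[0,0.015,0],"gripper":38},{"linear":[0.03,0,0.05],"rot":[0,0.015,0],"gripper":38}]'
python3 -c "
from h import *
need([-112,22,36])"
python3 -m inch '[{"linear":[0.15,0,0.03],"rot":[0,0.01,0],"gripper":38},{"linear":[0.15,0,0.03],"rot":[0,0.01,0],"gripper":38}]'
python3 -c "
from h import *
need([-112,22,36])"
```

```text
clock: 5.58
eef_pos: [547.7, 24.0, 36.3]
orientation: [-0.054, 0.999, 0.003, 0.002]
wrist_force: [2.5, 1.7, 6.2]
finger_gap: 38.2
t 5.58 fix [-78.2  23.6  36.3] F fix [2.7 1.5 6.2] gap 38.2
need units [ 0.844 -0.038  0.002] rot [0.006 0.005 0.002]
clock: 5.75
eef_pos: [541.6, 23.6, 36.1]
orientation: [-0.054, 0.999, 0.003, -0.002]
wrist_force: [4.2, 1.3, 5.0]
finger_gap: 37.8
t 5.75 fix [-84.4  23.9  36.1] F fix [4.3 0.8 5. ] gap 37.8
need units [ 0.69  -0.045  0.005] rot [ 0.007 -0.004  0.003]
```

```bash
python3 -m inch '[{"linear":[0.15,0,0.035],"rot":[0,0.005,0],"gripper":38},{"linear":[0.15,-0.01,0.035],"rot":[0,0.005,0],"gripper":38}]'
python3 -c "
from h import *
need([-112,22,36])"
python3 -m inch '[{"linear":[0.15,0,0.035],"rot":[0,0.006,0],"gripper":38},{"linear":[0.15,-0.01,0.035],"rot":[0,0.006,0],"gripper":38}]'
python3 - <<'E'
from h import *
need([-112,22,36])
im=read_camera("wrist")[100:300,220:420]
cv2.imwrite("pics/w4.png",cv2.resize(im,None,fx=3,fy=3,interpolation=cv2.INTER_CUBIC))
E
```

```text
clock: 5.92
eef_pos: [536.9, 23.1, 36.2]
orientation: [-0.054, 0.999, 0.004, 0.0]
wrist_force: [6.3, 3.3, 5.6]
finger_gap: 38.0
t 5.92 fix [-89.1  23.8  36.2] F fix [6.6 2.7 5.6] gap 38.0
need units [ 0.572 -0.044  0.003] rot [0.008 0.001 0.003]
clock: 6.08
eef_pos: [532.0, 22.6, 36.2]
orientation: [-0.054, 0.999, 0.005, 0.002]
wrist_force: [5.7, 4.4, 4.9]
finger_gap: 37.8
t 6.08 fix [-94.   23.9  36.2] F fix [6.1 3.8 4.9] gap 37.8
need units [ 0.45  -0.045  0.003] rot [0.009 0.004 0.004]
```

View pics/w4.png

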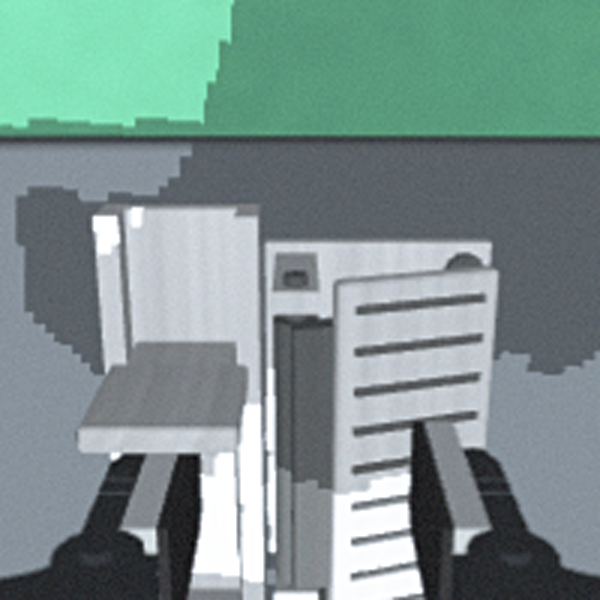

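The tab has moved about 8–10 mm towards me: its far edge is now 210 px from the fixed base edge, against 260 px before. The fingertip bears on it and the pad is fully tilted, so I'll continue.

```bash
python3 -m inch '[{"linear":[0.15,-0.02,0.035],"rot":[0,0.005,0],"gripper":38},{"linear":[0.15,-0.02,0.035],"rot":[0,0.005,0],"gripper":38},{"linear":[0.15,-0.02,0.035],"rot":[0,0.005,0],"gripper":38}]'
python3 -c "
from h import *
need([-112,22,36])"
python3 -m inch '[{"linear":[0.15,-0.02,0.035],"rot":[0,0.005,0],"gripper":38},{"linear":[0.15,-0.02,0.035],"rot":[0,0.005,0],"gripper":38},{"linear":[0.15,-0.02,0.035],"rot":[0,0.005,0],"gripper":38}]'
python3 -c "
from h import *
need([-112,22,36])"
```

```text
clock: 6.38
eef_pos: [524.7, 21.3, 36.5]
orientation: [-0.055, 0.998, 0.007, 0.005]
wrist_force: [4.6, 3.4, 5.6]
finger_gap: 38.0
t 6.38 fix [-101.4   23.4   36.5] F fix [4.9 2.9 5.6] gap 38.0
need units [ 0.265 -0.033  0.008] rot [0.014 0.011 0.005]
clock: 6.63
eef_pos: [517.9, 20.2, 36.7]
orientation: [-0.056, 0.998, 0.01, 0.009]
wrist_force: [5.0, 3.0, 5.5]
finger_gap: 37.9
t 6.63 fix [-108.3   22.9   36.7] F fix [5.3 2.5 5.5] gap 37.9
need units [ 0.093 -0.023  0.015] rot [0.019 0.02  0.007]
```

```bash
python3 -m inch '[{"linear":[0.13,-0.02,0.04],"rot":[0.01,0.01,0],"gripper":38},{"linear":[0.13,-0.02,0.04],"rot":[0.01,0.01,0],"gripper":38}]'
python3 -c "
from h import *
need([-112,22,36])"
python3 -m inch '[{"linear":[0.13,0,0.03],"rot":[0,0.01,0],"gripper":38},{"linear":[0.13,0,0.03],"rot":[0,0.01,0],"gripper":38}]'
python3 -c "
from h import *
need([-112,22,36])"
```

```text
clock: 6.8
eef_pos: [515.7, 19.5, 36.6]
orientation: [-0.056, 0.998, 0.001, 0.009]
wrist_force: [9.8, 5.1, 2.0]
finger_gap: 38.1
t 6.8 fix [-110.6   22.5   36.6] F fix [10.3  4.   2. ] gap 38.1
need units [ 0.035 -0.012  0.014] rot [0.002 0.017 0.008]
clock: 6.97
eef_pos: [515.6, 19.7, 37.3]
orientation: [-0.057, 0.998, 0.001, 0.009]
wrist_force: [10.2, 1.9, 2.1]
finger_gap: 38.1
t 6.97 fix [-110.6   22.7   37.3] F fix [10.4  0.8  2.1] gap 38.1
need units [ 0.035 -0.018  0.033] rot [0.002 0.018 0.009]
```

```bash
python3 -m inch '[{"linear":[0.05,0,0.07],"rot":[0,0.01,0],"gripper":38},{"linear":[0.15,0,0.06],"rot":[0,0.01,0],"gripper":38},{"linear":[0.2,0,0.05],"rot":[0,0.01,0],"gripper":38}]'
python3 - <<'E'
from h import *
need([-112,22,36])
im=read_camera("wrist")[100:300,220:420]
cv2.imwrite("pics/w5.png",cv2.resize(im,None,fx=3,fy=3,interpolation=cv2.INTER_CUBIC))
E
```

```text
clock: 7.22
eef_pos: [515.5, 19.8, 36.0]
orientation: [-0.058, 0.998, 0.002, 0.01]
wrist_force: [16.2, 2.7, -3.3]
finger_gap: 38.1
t 7.22 fix [-110.8   22.9   36. ] F fix [16.4  1.  -3.3] gap 38.1
need units [ 0.031 -0.021  0.   ] rot [0.002 0.019 0.011]
```

View pics/w5.png

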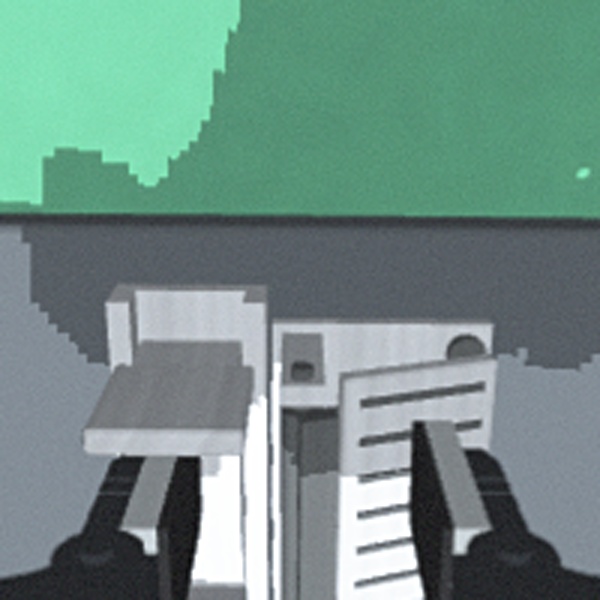

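The tab sits nearly at the base's near edge and holds against 16 N, so the bolt is at its stop with the pad still tilted. Next I raise the fingers so the catch can spring up.

```bash
python3 -m inch '[{"linear":[0.03,0,-0.08],"rot":[0,0,0],"gripper":38},{"linear":[0.03,0,-0.1],"rot":[0,0,0],"gripper":38},{"linear":[0.02,0,-0.12],"rot":[0,0,0],"gripper":38}]'
python3 -c "
from h import *
need([-105,22,80])"
python3 -m inch '[{"linear":[0,0,-0.1],"rot":[0,0,0],"gripper":38},{"linear":[-0.05,0,-0.15],"rot":[0,0,0],"gripper":38},{"linear":[-0.05,0,-0.3],"rot":[0,0,0],"gripper":38},{"linear":[0,0,-0.4],"rot":[0,0,0],"gripper":38},{"linear":[0,0,-0.5],"rot":[0,0,0],"gripper":38},{"linear":[0,0,-0.5],"rot":[0,0,0],"gripper":20},{"linear":[0,0,-0.3],"rot":[0,0,0],"gripper":0},{"linear":[0,0,0],"rot":[0,0,0],"gripper":0}]'
python3 - <<'E'
from h import *
need([-40,-170,100])
im=read_camera("wrist")[100:270,230:450]
cv2.imwrite("pics/w6.png",cv2.resize(im,None,fx=3,fy=3,interpolation=cv2.INTER_CUBIC))
E
```

```text
clock: 7.52
eef_pos: [515.3, 19.3, 47.9]
orientation: [-0.058, 0.998, 0.001, 0.013]
wrist_force: [6.0, 0.9, -5.0]
finger_gap: 38.3
t 7.52 fix [-111.    22.4   47.9] F fix [ 6.   0.3 -5. ] gap 38.3
need units [-0.169 -0.011 -0.797] rot [0.001 0.026 0.012]
clock: 8.18
eef_pos: [503.1, 17.0, 136.0]
orientation: [-0.057, 0.998, -0.001, -0.004]
wrist_force: [0.1, 0.1, 0.1]
finger_gap: 2.6
t 8.18 fix [-123.3   21.3  136. ] F fix [0.1 0.1 0.1] gap 2.6
need units [-2.044 -4.802  0.886] rot [-0.001 -0.008  0.01 ]
```

View pics/w6.png

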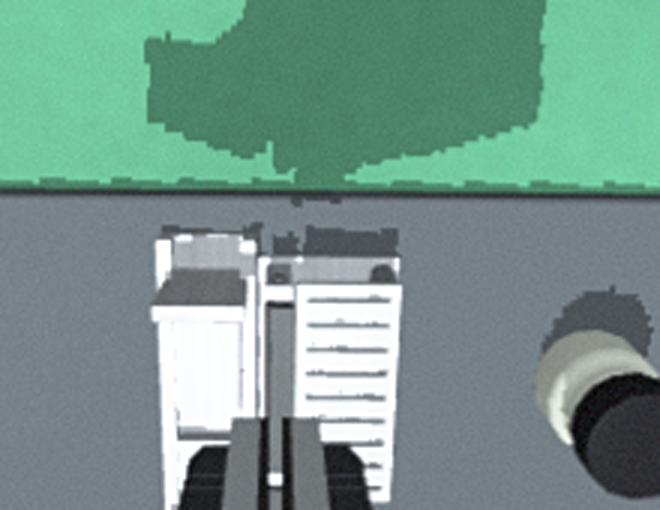

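The catch pad is level again (ribs straight, no tilt) and the tab is at the near end, so the bolt is locked open. Next I move to the right of the carriage's end.

```bash
python3 -m inch '[{"linear":[-0.3,-0.4,0],"rot":[0,0,0],"gripper":0},{"linear":[-0.55,-0.75,0],"rot":[0,0,0],"gripper":0},{"linear":[-0.55,-0.75,0],"rot":[0,0,0],"gripper":0},{"linear":[-0.55,-0.75,0],"rot":[0,0,0],"gripper":0},{"linear":[-0.55,-0.75,0],"rot":[0,0,0],"gripper":0},{"linear":[-0.4,-0.5,0],"rot":[0,0,0],"gripper":0},{"linear":[-0.2,-0.3,0],"rot":[0,0,0],"gripper":0},{"linear":[0,0,0],"rot":[0,0,0],"gripper":0}]'
python3 -c "
from h import *
need([20,-175,80])"
```

```text
clock: 8.9
eef_pos: [637.8, -140.7, 117.8]
orientation: [-0.059, 0.998, 0.001, -0.02]
wrist_force: [-0.5, -0.6, 0.1]
finger_gap: -0.2
t 8.9 fix [  -5.9 -149.6  117.8] F fix [-0.5 -0.6  0.1] gap -0.2
need units [-0.675 -0.649  0.916] rot [ 0.005 -0.039  0.014]
```

```bash
python3 -m inch '[{"linear":[-0.25,-0.25,0],"rot":[0,-0.012,0.004],"gripper":0},{"linear":[-0.25,-0.25,0],"rot":[0,-0.012,0.004],"gripper":0},{"linear":[-0.13,-0.15,0.2],"rot":[0,-0.01,0.004],"gripper":0},{"linear":[0,0,0.3],"rot":[0,0,0],"gripper":0},{"linear":[0,0,0.2],"rot":[0,0,0],"gripper":0},{"linear":[0,0,0.1],"rot":[0,0,0],"gripper":0},{"linear":[0,0,0],"rot":[0,0,0],"gripper":0}]'
python3 -c "
from h import *
need([20,-170,32])"
```

```text
clock: 9.48
eef_pos: [656.0, -160.9, 70.7]
orientation: [-0.053, 0.999, 0.006, -0.014]
wrist_force: [0.1, 0.2, 0.1]
finger_gap: 0.2
t 9.48 fix [  10.  -171.6   70.7] F fix [0.1 0.2 0.1] gap 0.2
need units [-0.275  0.027  0.961] rot [ 0.014 -0.027  0.   ]
```

```bash
python3 -m inch '[{"linear":[-0.12,0,0.2],"rot":[0.005,-0.012,0],"gripper":0},{"linear":[-0.12,0,0.25],"rot":[0.005,-0.012,0],"gripper":0},{"linear":[0,0,0.25],"rot":[0.004,0,0],"gripper":0},{"linear":[0,0,0.15],"rot":[0,0,0],"gripper":0},{"linear":[0,0,0],"rot":[0,0,0],"gripper":0}]'
python3 -c "
from h import *
need([20,-155,32])"
```

```text
clock: 9.9
eef_pos: [663.0, -157.0, 34.8]
orientation: [-0.054, 0.999, 0.0, -0.003]
wrist_force: [0.4, -0.3, 0.4]
finger_gap: -0.1
t 9.9 fix [  17.4 -168.5   34.8] F fix [ 0.4 -0.3  0.4] gap -0.1
need units [-0.065  0.336  0.069] rot [ 0.    -0.005  0.003]
```

Now approach and push, starting gently.

```bash
python3 -m inch '[{"linear":[-0.03,0.15,0.02],"rot":[0,0,0],"gripper":0},{"linear":[-0.03,0.15,0.02],"rot":[0,0,0],"gripper":0},{"linear":[0,0.15,0],"rot":[0,0,0],"gripper":0},{"linear":[0,0.15,0],"rot":[0,0,0],"gripper":0}]'
python3 -c "
from h import *
need([20,-25,33])"
python3 -m inch '[{"linear":[0,0.2,0],"rot":[0,0,0],"gripper":0},{"linear":[0,0.2,0],"rot":[0,0,0],"gripper":0},{"linear":[0,0.2,0],"rot":[0,0,0],"gripper":0}]'
python3 -c "
from h import *
need([20,-25,33])"
```

```text
clock: 10.23
eef_pos: [662.8, -131.8, 33.9]
orientation: [-0.053, 0.999, 0.0, -0.003]
wrist_force: [-0.5, 0.4, 0.4]
finger_gap: -0.1
t 10.23 fix [  19.9 -143.4   33.9] F fix [-0.4  0.4  0.4] gap -0.1
need units [-0.006  2.959  0.024] rot [ 0.    -0.005  0.001]
clock: 10.48
eef_pos: [660.3, -108.3, 34.3]
orientation: [-0.052, 0.999, -0.003, -0.002]
wrist_force: [1.4, -3.0, -2.3]
finger_gap: -0.0
t 10.48 fix [  19.8 -119.7   34.3] F fix [ 1.1 -3.1 -2.3] gap -0.0
need units [-0.003  2.368  0.02 ] rot [-0.005 -0.005 -0.   ]
```

```bash
python3 -m inch '[{"linear":[0,0.22,0],"rot":[0,0,0],"gripper":0},{"linear":[0,0.22,0],"rot":[0,0,0],"gripper":0},{"linear":[0,0.22,0],"rot":[0,0,0],"gripper":0},{"linear":[0,0.22,0],"rot":[0,0,0],"gripper":0}]'
python3 -c "
from h import *
need([20,-25,33])"
python3 -m inch '[{"linear":[0,0.22,0],"rot":[0,0,0],"gripper":0},{"linear":[0,0.22,0],"rot":[0,0,0],"gripper":0},{"linear":[0,0.22,0],"rot":[0,0,0],"gripper":0},{"linear":[0,0.22,0],"rot":[0,0,0],"gripper":0}]'
python3 -c "
from h import *
need([20,-25,33])"
```

```text
clock: 10.82
eef_pos: [656.2, -70.6, 34.3]
orientation: [-0.052, 0.999, -0.004, -0.002]
wrist_force: [0.4, -2.9, -1.3]
finger_gap: -0.1
t 10.82 fix [ 19.8 -81.9  34.3] F fix [ 0.1 -2.9 -1.3] gap -0.1
need units [-0.004  1.422  0.022] rot [-0.007 -0.005 -0.001]
clock: 11.15
eef_pos: [652.0, -31.6, 34.3]
orientation: [-0.052, 0.999, -0.004, -0.002]
wrist_force: [0.2, -3.2, -0.8]
finger_gap: 0.0
t 11.15 fix [ 19.7 -42.6  34.3] F fix [-0.1 -3.2 -0.8] gap 0.0
need units [-0.008  0.439  0.029] rot [-0.008 -0.005 -0.001]
```

```bash
python3 -m inch '[{"linear":[0,0.12,0],"rot":[0,0,0],"gripper":0},{"linear":[0,0.1,0],"rot":[0,0,0],"gripper":0}]'
python3 -c "
from h import *
need([20,-25,33])"
python3 -m inch '[{"linear":[0,0.1,0],"rot":[0,0,0],"gripper":0},{"linear":[0,0.1,0],"rot":[0,0,0],"gripper":0}]'
python3 -c "
from h import *
need([20,-25,33])"
python3 -m inch '[{"linear":[0,0.1,0],"rot":[0,0,0],"gripper":0},{"linear":[0,0.1,0],"rot":[0,0,0],"gripper":0}]'
python3 -c "
from h import *
need([20,-25,33])"
```

```text
clock: 11.32
eef_pos: [650.8, -19.7, 34.3]
orientation: [-0.053, 0.999, -0.003, -0.002]
wrist_force: [0.8, -2.6, -2.2]
finger_gap: 0.4
t 11.32 fix [ 19.7 -30.7  34.3] F fix [ 0.5 -2.7 -2.2] gap 0.4
need units [-0.008  0.142  0.031] rot [-0.006 -0.005  0.001]
clock: 11.48
eef_pos: [650.0, -12.1, 34.4]
orientation: [-0.053, 0.999, -0.005, -0.002]
wrist_force: [1.2, -15.1, -1.5]
finger_gap: -0.2
t 11.48 fix [ 19.7 -23.   34.4] F fix [ -0.4 -15.1  -1.5] gap -0.2
need units [-0.007 -0.049  0.035] rot [-0.01  -0.005  0.001]
clock: 11.65
eef_pos: [650.0, -12.5, 34.6]
orientation: [-0.05, 0.999, -0.014, -0.002]
wrist_force: [1.8, -12.5, -1.3]
finger_gap: 0.0
t 11.65 fix [ 19.6 -23.3  34.6] F fix [  0.5 -12.6  -1.3] gap 0.0
need units [-0.01  -0.04   0.041] rot [-0.028 -0.005 -0.004]
```

The carriage is against its stop: the force jumped from 3 N to about 15 N with the fingers at the expected y of about -23. I'll back off and check.

```bash
python3 -m inch '[{"linear":[0,-0.15,0],"rot":[-0.012,0,0],"gripper":0},{"linear":[0,-0.4,0],"rot":[-0.012,0,0],"gripper":0},{"linear":[0,-0.5,0],"rot":[0,0,0],"gripper":0},{"linear":[0,-0.3,-0.2],"rot":[0,0,0],"gripper":0},{"linear":[0.1,0,-0.7],"rot":[0,0,0],"gripper":0},{"linear":[0.3,0,-0.8],"rot":[0,0,0],"gripper":0},{"linear":[0.5,0,-0.8],"rot":[0,0,0],"gripper":0},{"linear":[0.6,0,-0.8],"rot":[0,0,0],"gripper":0}]'
python3 -m inch '[{"linear":[0.8,0,-0.5],"rot":[0,0,0],"gripper":0},{"linear":[0.8,0,-0.5],"rot":[0,0,0],"gripper":0},{"linear":[0.6,0,-0.2],"rot":[0,0,0],"gripper":0},{"linear":[0.3,0,0],"rot":[0,0,0],"gripper":0},{"linear":[0,0,0],"rot":[0,0,0],"gripper":0},{"linear":[0,0,0],"rot":[0,0,0],"gripper":0}]'
python3 - <<'E'
from h import *
need([-110,-60,230])
s=get_state(); np.save("s2.npy",np.r_[s["eef_pos"],s["orientation"]]); cv2.imwrite("pics/w7.png",read_camera("wrist"))
a=read_camera("top")[60:250,230:390]; b=read_camera("scene")[140:360,180:420]
h=440; cv2.imwrite("pics/f1.png",np.hstack([cv2.resize(x,(int(x.shape[1]*h/x.shape[0]),h),interpolation=cv2.INTER_CUBIC) for x in(a,b)])[:,:800])
E
```

```text
clock: 12.32
eef_pos: [593.4, -70.5, 164.4]
orientation: [-0.051, 0.999, 0.007, -0.009]
wrist_force: [0.5, -0.6, 0.8]
finger_gap: 0.1
clock: 12.82
eef_pos: [492.4, -79.3, 232.1]
orientation: [-0.051, 0.999, 0.01, 0.004]
wrist_force: [-0.4, -0.2, -0.9]
finger_gap: 0.1
t 12.82 fix [-144.1  -73.3  232.1] F fix [-0.4 -0.1 -0.9] gap 0.1
need units [-0.85   0.334  0.067] rot [ 0.019  0.009 -0.004]
```

View pics/w7.png

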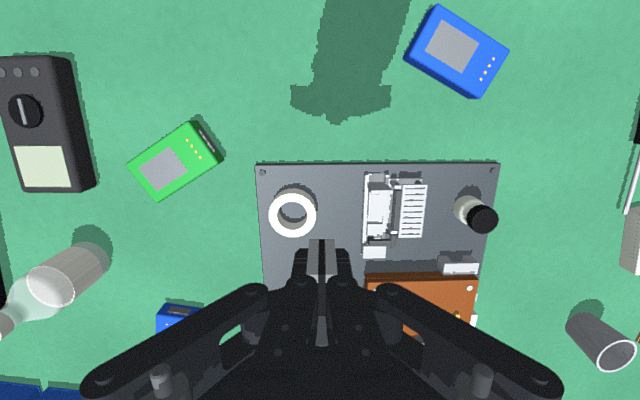

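View pics/f1.png

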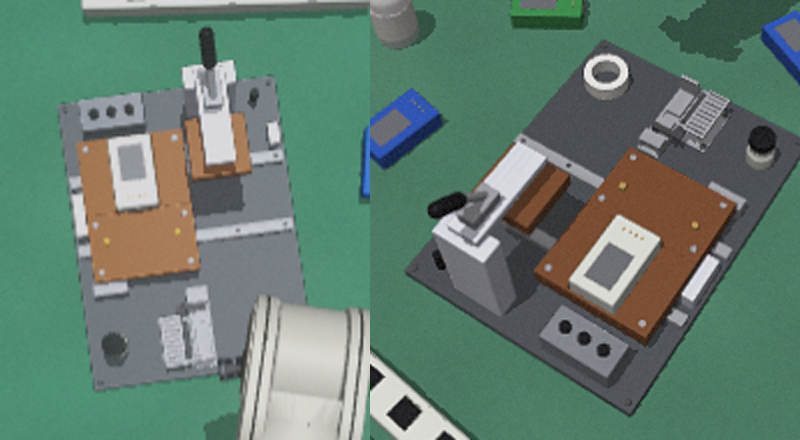

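Both views show the carriage out from under the head and against the stop blocks, with the white module flat in its nest. The bolt is drawn, the catch is level, and the roll and jar have not moved. One numeric check, then I hand in.

Run:
```python
from h import *
c=cam("wrist",state_from(np.load("s2.npy")))
def fx(p,z): return ((cast(c,p,z)-np.r_[O,0])@RF).round(1)
print("front-left carriage corner",fx([(477,279)],50),"expect 0,140")
print("tab top near edge mid",fx([(379,188)],54),"pad mid",fx([(413,211)],44))
c0=cam("wrist",state_from(np.load("s1.npy")))
print("roll before/after",((cast(c0,[(240,184)],36)-np.r_[O,0])@RF).round(1),fx([(293,212)],36))
print("jar  before/after",((cast(c0,[(438,183)],64)-np.r_[O,0])@RF).round(1),fx([(482,218)],64))
hand_in()
```

```text
front-left carriage corner [[ -1.2 136.6  50. ]] expect 0,140
tab top near edge mid [[-130.1   -3.9   54. ]] pad mid [[-97.2  42.3  44. ]]
roll before/after [[ -92.3 -106.5   36. ]] [[ -94.5 -105.9   36. ]]
jar  before/after [[-92.6 120.8  64. ]] [[-95.  118.9  64. ]]
the job is handed in; nothing more can be done
```

The job is done and handed in at about 13 s of the 64 s allowed. One fingertip held the catch down while the other slid the bolt back by its tab. The catch then sprang up, and I pushed the carriage left by its right-hand end with closed fingers.

**What the last checks showed:**
- **Bolt:** it stopped against more than 10 N after the expected travel. The tab's near edge measured x ≈ -130 against -127.5 expected, within eyeballed pixel accuracy.
- **Catch:** the pad looked level in the picture taken after release. I took that as the tooth being in the second notch, but did not test it by pushing the bolt.
- **Carriage:** the pushing force rose from 3 N to about 15 N and the fingers stopped at y ≈ -23, which fits contact with the stop. The corner measured from the last picture came out at y = 136.6 against 140 expected. That 3 mm difference is about the error of hand-picked pixels and a calibration good to 2 mm.
- **Module:** it was lying flat in its nest in both the top and scene views.
- **Roll and jar:** their before and after positions agree within about 3 mm, which is measuring error, and neither was touched.
- **Robot:** it finished at about 230 mm height with almost no wrist force, clear of everything.

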